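# Set the end stop of a jar-labelling cradle and lock it with its wing nut

## Robot

A 6-joint arm with a two-finger parallel gripper is mounted at the origin on a cart in front of the work surface, level with it; the furniture and walls round the work are solid. World frame = base frame: x ahead of the robot, y to its left, z up, the work surface at z = 0. Lengths are in m, angles in rad, forces in N, time in s.
With the tool pointing down it reaches from about 0.35 to 0.975 m from the base axis. Payload 4.9 kg.
Tool frame: the origin (TCP) lies at the very end of the fingers, on their centre line; the grasp point (between the pads) lies 19 mm behind it (pinch_z is the distance from the TCP to the grasp point, in m); z points along the fingers, y is the line along which they close (so a half turn about z gives the same grasp; the last joint's range is limited). The gripper opens to 85 mm and grips with 20 to 120 N. Pads are 22 mm wide; open, the fingers measure 114 mm over their backs; the gripper's body (76 mm by 85 mm) begins 54 mm behind the grasp point. The pads swing forward as they close: fully open they stand 13 mm farther back than shut.
Start: joints at [1.022, 0.053, 1.613, -0, 1.476, -0.119], TCP at [0.26, 0.568, 0.231] pointing down, gripper open.
Joint ranges: [-3.01, 3.01], [-1.01, 2.22], [0.06, 2.58], [-1.02, 4.17], [0.09, 2.62], [-3.14, 3.14]. Speed limits (rad/s): [2.57, 2.57, 3.14, 3.14, 3.14, 3.14].

## Interface

Orientations are given as a unit quaternion [w, x, y, z].
In Python, from plant import * gives the robot as it stands. The module is installed in compiled form; this text tells all that it offers.
- The arm moves only by the tool play_rows, never from a script. Its arguments are lists of equal length, an entry for each row: "linear": the shift along the world's x, y, z in m, a list of three; "turn": the turn about the world's z in degrees. A call has 1 to 8 rows; each row shifts and turns the commanded pose from where the row before left it; what a row does not reach is not made up. A row lasts 1/8 s, in which the tool goes at most 62.5 mm and 10.7 degrees, less where a joint would pass 70% of its speed; a pose out of reach is approached as far as the arm can. A call is refused whole if a number of a shift passes 0.0625 or a number of a turn 10.7, either way. A call with a gripper value outside its range is refused whole. "hand" is the finger opening in m, from 0 to 0.0854, set as the call begins (left out, the last holds). The fingers move at their own pace and stop on an object; the grip force is fixed at half the most. Time passes only in rows, so rows that do not move let the fingers close. It gives the time, the measured TCP pose, the force, the opening and the grip force at its end, in the units of the state.
- state(): the state, without advancing time (a new reading comes with each control period).
- grab_frame(name): name is "scene" or "side" or "wrist"; returns the picture (480x640x3 uint8, red, green, blue); there is no depth.
- camera_info(name): a dict with "camera_matrix" (3x3 intrinsics, pixels), "origin" and "attitude" of the camera in the world; the wrist camera has in their place "mount" (4x4, takes a point from camera to tool coordinates, whose origin is the TCP and whose axes are the flange's). Camera axes: x right, y down, z forward; pixel columns grow to the right and rows downward; lengths in m; the calibration is good to about 2 mm. The wrist camera is an equidistant fisheye: a pixel r from the principal point sees the ray r / f radians off the axis. A picture is of the moment at which its call begins: read the wrist's pose just before it. camera_info takes no time and is no camera call.
- job_done(): hands the job in; it is judged then, once.
Trained networks look in the newest picture that a camera, given by its name, has taken for a name from the list of things; names that differ only in an ending like _2 or _b are one class to them, and where a whole thing is asked for, a point or a joint stands for the part that bears it (a point fixed in the world has none). Each returns a list of dicts, best first, with "p" (0 to 1); they miss things now and then, are a little off and sometimes report something else, mostly with a low value. They report only what shows in the picture. A call takes as long as a camera call. They do not tell look-alikes from the thing itself.
- trace(camera, thing): "region" (480x640 bool, what is visible of it) and "location" ([column, row] in pixels, amid what is visible of it).
The state is a dict: "time": time; "joint_pos": joint angles; "joint_vel": joint speeds; "joint_efforts": joint torques, N m; "tool_pos": TCP position; "tool_rot": TCP orientation; "contact_force": force on the tool from outside, world axes, zero at the start; "ft_torque": the same for the moment, N m; "gripper_width": opening from 0.0 (shut) to 1.0 (fully open); "grasp_force": force on a finger pad.
Only numpy, scipy, OpenCV 4.12 (cv2) and the standard library are available. Lean on these libraries where they do the work, as an engineer would, in place of code of your own. Each camera call takes 0.05 s, during which the arm holds its last target. There are 200 camera calls.

## Task

The jar lying on the rollers of the labelling cradle still slides to and fro. With the fingertips, push the blue sliding stop along until the jar is held snugly between the stop and the fixed end plate, with no gap at either end, then spin the loose brass wing nut clockwise by pushing its wings round, stroke after stroke, until it is tight and clamps the stop there. Nothing is to be picked up: leave the jar lying in the cradle, don't force the nut or squeeze the glass hard, leave everything else where it stands, and finish with the hand clear.

Things in the scene. Friction and masses are not known exactly. Their poses are not given: they have to be found in the camera images.
- cradle: Labelling cradle, fixed: pale board 130 x 290 mm (x -65..65, y -150..140 in its frame), top 18 mm above the worktop. Origin at worktop level. y runs along the board, z up. At +y an aluminium end plate (rubber face at y = 120 mm, 70 wide, top 94 mm up); then two grey rollers with the jar, the blue stop, and towards -y the brass wing nut on a fixed stud at x = 0, y = -64 mm.
- jar: Clear jar, yellow lid, no label, 52 mm across, 98 mm long, about 0.26 kg, lying loose along the cradle's y axis on two free-turning rollers. Origin: centre of its base, which faces the stop (-y); the lid faces the end plate. Axis 57.5 mm, upper side 84 mm above the worktop. Slides along the rollers under about 2 N. Gaps at both ends at first.
- stop (a joint): Sliding stop: travel along the cradle's +y in m, 0 fully back (towards the wing nut), mechanical end 0.045; starts at 0 to 0.012. It reads 0.035 when the jar touches both the stop and the end plate. Slides stiffly, at about 4 N (6 N with the jar), stays where it is left, and is held fast once clamped.
- stop_back (a point): Middle of the upper edge of the blue stop's back face (turned to the wing nut; push it towards +y), 94 mm above the worktop, at cradle y = -18 mm when the joint is 0. The stop is an upright plate 70 mm wide and 5 mm thick, padded on the jar side, with a slotted foot 4 mm thick running back under the nut's washer. The top 25 mm of this face stand above the nut's top.
- wing_nut (a joint): Wing nut angle in rad, growing clockwise from above (tightening); sinks 4 mm a turn. At 0 its two wings lie along the cradle's x axis, at v they lie v clockwise of it. Starts at 3.2 to 5.6, turns freely (0.025 N m), stays where left. At 8.0 the washer meets the stop's foot, from about 8.7 it clamps properly (0.035 N m), at 9.3 is a hard end.
- nut_centre (a point): On the nut's axis at mid-height of its wings (44 mm above the worktop when tight, up to 4 mm more when loose). Each wing is an upright round ear 6 mm thick, 26 mm across, from 7 to 33 mm off the axis and 13 mm below to 13 mm above this point. The hub ends 4 mm below this point (17 mm across), the 10 mm stud 48 mm above the worktop.
- wing_tip (a point): Outer tip of one of the two wings, 33 mm from the axis, at the height of nut_centre.
- clamp_washer: Steel washer, 25 mm across, under the wing nut; it rides down with the nut and presses on the stop's foot when the nut is tight. Origin: centre of its underside.
- next_jar_a: Bystander: glass jar with yellow lid standing upright, 53 x 99 mm, waiting for its label. Origin at the centre of its underside.
- next_jar_b: Bystander: another such jar standing upright, 53 x 99 mm. Origin at the centre of its underside.
- tape: Bystander: roll of pale tape lying flat, 96 mm across, 25 mm high. Origin at the centre of its underside.
- marker: Bystander: black and white marker pen lying, 137 mm long, 14 mm thick. Origin at the centre of its underside.
- ghee: Bystander: brown jar with an ochre lid, upright, 59 x 87 mm. Origin at the centre of its underside.
- salt: Bystander: low jar with a yellow label and white lid, upright, 65 x 59 mm. Origin at the centre of its underside.
Mind the look-alikes: they are no part of the job. What is shaped like the jar but green or pink is not meant.

How it is judged:
By the outcome, as a careful person would: the job done as asked, in the order asked, and still so for the second after the job is handed in, with the robot touching nothing.
It also fails if it takes over 72 s, if anything falls off the work surface, if the arm or the gripper's body presses on something with over 40 N, if the wrist force passes 120 N, or if a joint passes its speed limit or range.

## Working session

There is one attempt and no reset: what is moved stays moved. The work goes in short steps, Python scripts to look and compute and a tool call to move; the robot and the scene stay as the last step left them, time stands still between calls to the robot, and variables do not carry over. Pictures are saved under pics/ and viewed, at most 10 in all, crops included, and the job is handed in when it is done.

Besides the shell and the picture viewer there is one more tool, called after "Request:" in YAML: its name, and indented under it one key for each argument. play_rows: Moves the arm, as the interface text tells. Its arguments: {"type":"object","properties":{"linear":{"type":"array","items":{"type":"array","items":{"type":"number"}}},"turn":{"type":"array","items":{"type":"number"}},"hand":{"type":"number"}},"required":["linear","turn"]}

```bash
mkdir -p pics
cat > h.py <<'E'
from plant import *
import numpy as np, cv2
from scipy.spatial.transform import Rotation as R
def rot(a):
    a=np.array(a,float)
    return a if a.shape==(3,3) else R.from_quat([a[1],a[2],a[3],a[0]]).as_matrix()
def ray(cam,px):
    i=camera_info(cam);K=np.array(i["camera_matrix"])
    d=np.array([(px[0]-K[0,2])/K[0,0],(px[1]-K[1,2])/K[1,1],1.])
    return np.array(i["origin"]),rot(i["attitude"])@d
def onz(cam,px,z):
    o,d=ray(cam,px);return o+d*(z-o[2])/d[2]
def proj(cam,P):
    i=camera_info(cam);K=np.array(i["camera_matrix"]);p=rot(i["attitude"]).T@(np.array(P)-np.array(i["origin"]))
    return (K@p/p[2])[:2]
E
python3 - <<'E'
from h import *
for c in ("scene","side"):
    im=grab_frame(c);cv2.imwrite(f"pics/{c}0.png",im[:,:,::-1]);print(camera_info(c))
    for t in("jar","stop","stop_back","nut_centre","wing_tip","cradle"):
        for r in trace(c,t)[:3]:print(c,t,r["p"],np.round(r["location"]),r["region"].sum())
print(camera_info("wrist"),state())
E
```

```text
{'camera_matrix': array([[479.54937614,   0.        , 322.72310923],
       [  0.        , 479.54937614, 242.33056023],
       [  0.        ,   0.        ,   1.        ]]), 'origin': array([-0.19977666, -0.80090783,  0.63643422]), 'attitude': array([-0.51048219,  0.80433406, -0.25195131,  0.170221  ])}
scene jar 0.88 [400. 313.] 823
scene jar 0.77 [251. 216.] 332
scene jar 0.57 [327. 240.] 357
scene stop 0.64 [347. 257.] 797
scene stop_back 0.76 [346. 261.] 782
scene nut_centre 0.57 [350. 271.] 160
scene wing_tip 0.72 [352. 268.] 159
scene wing_tip 0.25 [350. 268.] 193
scene cradle 0.69 [342. 272.] 3032
{'camera_matrix': array([[603.35306831,   0.        , 313.45396791],
       [  0.        , 603.35306831, 240.05148304],
       [  0.        ,   0.        ,   1.        ]]), 'origin': array([-0.73754789, -0.04136599,  1.13906618]), 'attitude': array([-0.3208648 ,  0.68649973, -0.59454072,  0.26885912])}
side jar 0.92 [426. 260.] 717
side jar 0.81 [161. 239.] 649
side jar 0.53 [321. 232.] 234
side stop 0.83 [338. 255.] 534
side stop 0.71 [464. 318.] 276
side stop_back 0.59 [343. 251.] 4
[... 709 characters left out ...]
7, 'joint_pos': array([ 1.02202390e+00,  5.26699731e-02,  1.61283894e+00,  1.66183157e-05,
        1.47598120e+00, -1.19010288e-01]), 'joint_vel': array([-0.0003485 , -0.0002401 ,  0.00011078,  0.00046799, -0.00011075,
        0.00017679]), 'joint_efforts': array([-1.09284629e-04, -3.93570971e+01, -3.70363355e+01, -1.30398021e-04,
        5.36003281e-04,  1.21722696e-06]), 'tool_pos': array([0.26041739, 0.5681765 , 0.23135873]), 'tool_rot': array([8.98638190e-06, 2.13232002e-01, 9.77001592e-01, 5.11469511e-05]), 'contact_force': array([ 0.64301882, -0.12559465,  0.17069332]), 'ft_torque': array([ 0.01036255, -0.02975538,  0.01496425]), 'grasp_force': 0.0, 'gripper_width': 1.0000569495556155}
```

Run:
```python
from h import *
a=cv2.imread("pics/scene0.png");b=cv2.imread("pics/side0.png")
a1=cv2.resize(a[200:350,220:480],None,fx=3,fy=3,interpolation=cv2.INTER_CUBIC)[:,:780]
cv2.imwrite("pics/s1.png",a1)
b1=cv2.resize(b[180:330,220:480],None,fx=3,fy=3,interpolation=cv2.INTER_CUBIC)
cv2.imwrite("pics/s2.png",b1)
for c,p in(("scene",(347,257)),("side",(338,255)),("scene",(350,271)),("side",(351,248))):print(onz(c,p,.05))
```

```text
[0.54051088 0.10976647 0.05      ]
[0.46860088 0.08639284 0.05      ]
[0.49727933 0.04192444 0.05      ]
[0.50181954 0.05457479 0.05      ]
```

View pics/s1.png

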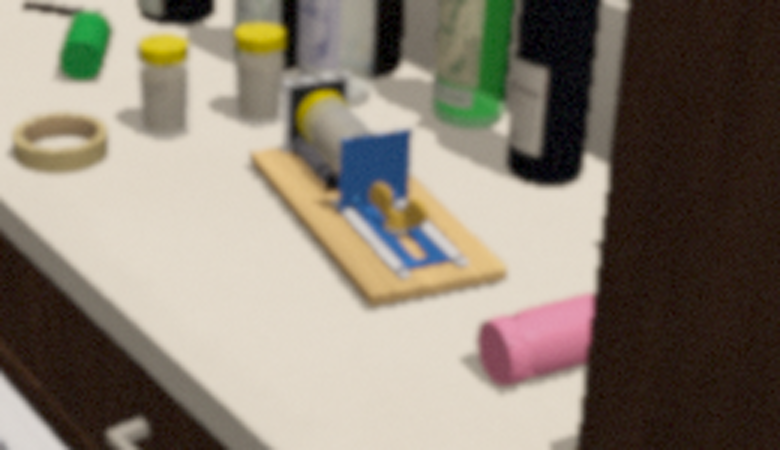

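View pics/s2.png

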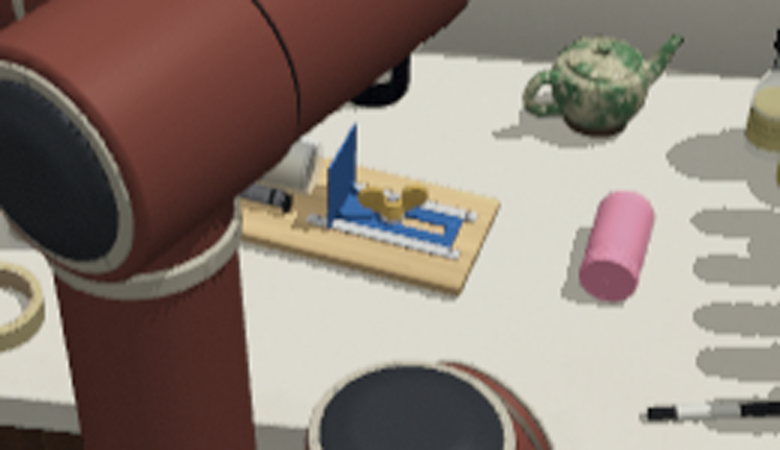

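Run:
```python
from h import *
f=lambda u,v:(220+u/3,200+v/3); g=lambda u,v:(220+u/3,180+v/3)
for n,c,p,z in(("NL","scene",f(372,300),.016),("NR","scene",f(503,273),.016),("FL","scene",f(254,155),.018),("SR","side",g(499,207),.017),("SL","side",g(458,292),.017),
 ("stopL","scene",f(342,142),.094),("stopR","scene",f(408,132),.094),("stoptop","side",g(355,125),.094),("stoptop2","side",g(329,172),.094)):print(n,onz(c,p,z).round(4))
```

```text
NL [ 0.4326 -0.0184  0.016 ]
NR [ 0.551  -0.0461  0.016 ]
FL [0.4985 0.2558 0.018 ]
SR [ 0.5485 -0.0412  0.017 ]
SL [ 0.4292 -0.0117  0.017 ]
stopL [0.4914 0.1051 0.094 ]
stopR [0.553  0.0893 0.094 ]
stoptop [0.5568 0.0966 0.094 ]
stoptop2 [0.4872 0.1117 0.094 ]
```

Request:
play_rows:
  linear:
    - [0.02,-0.035,0.025]
    - [0.02,-0.045,0.025]
    - [0.02,-0.045,0.01]
    - [0.02,-0.045,0]
    - [0.02,-0.045,0]
    - [0.02,-0.045,0]
    - [0.02,-0.045,0]
    - [0.02,-0.045,0]
  turn: [-9.8,-9.8,-9.8,-9.8,-9.8,-9.8,-9.8,-9.8]
  hand: 0.0

```text
time: 1.7
tool_pos: [0.4209, 0.2167, 0.2916]
tool_rot: [0.0, 0.784, 0.62, 0.0]
contact_force: [0.5, 1.2, -0.0]
gripper_width: -0.001
grasp_force: 0.0
```

Request:
play_rows:
  linear:
    - [0.02,-0.045,0]
    - [0.02,-0.045,0]
    - [0.02,-0.045,0]
    - [0.02,-0.045,0]
    - [0.005,-0.02,0]
    - [0,0,0]
  turn: [0,0,0,0,0,0]

```text
time: 2.45
tool_pos: [0.5056, 0.017, 0.2912]
tool_rot: [-0.0, 0.784, 0.621, -0.0]
contact_force: [-0.4, 1.0, 0.9]
gripper_width: -0.0
grasp_force: 0.0
```

```bash
cat >> h.py <<'E'
def wcam():
    i=camera_info("wrist");s=state();M=np.array(i["mount"]);T=np.eye(4);T[:3,:3]=rot(s["tool_rot"]);T[:3,3]=s["tool_pos"]
    return T@M,np.array(i["camera_matrix"])
def wonz(px,z,W):
    X,K=W;u=np.array([(px[0]-K[0,2])/K[0,0],(px[1]-K[1,2])/K[1,1]]);r=np.hypot(*u)
    d=X[:3,:3]@np.r_[u/r*np.sin(r),np.cos(r)];o=X[:3,3];return o+d*(z-o[2])/d[2]
def wproj(P,W):
    X,K=W;p=X[:3,:3].T@(np.array(P)-X[:3,3]);t=np.arctan2(np.hypot(p[0],p[1]),p[2]);n=p[:2]/np.hypot(p[0],p[1])
    return n*t*K[0,0]+K[:2,2]
C0=np.array([.529,.1156,0]);YAW=np.radians(-13.5)
def cr(p,C=C0,a=YAW): return C+R.from_euler('z',a).apply(np.array(p,float))
E
python3 - <<'E'
from h import *
W=wcam();im=grab_frame("wrist");cv2.imwrite("pics/w0.png",im[:,:,::-1]);np.savez("w0.npz",X=W[0],K=W[1])
s=state();print(s["time"],s["tool_pos"],s["tool_rot"],s["contact_force"])
E
```

```text
2.5 [0.50539449 0.0179476  0.29130357] [-2.43076215e-04  7.83125458e-01  6.21863690e-01  9.26802334e-05] [-0.50607171  0.47302155  0.55100678]
```

View pics/w0.png

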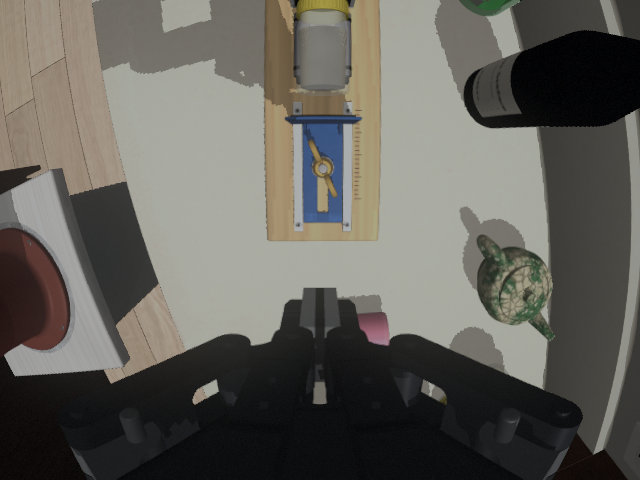

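Run:
```python
from h import *
d=np.load("w0.npz");W=(d["X"],d["K"])
q=lambda p,z:wonz(p,z,W)
NL=q((267,240.5),.017);NR=q((380,240.5),.017);L=q((265,100),.018);Rr=q((380,100),.018)
print(NL,NR,L,Rr)
S1=q((287,118),.094);S2=q((361,119),.094);N=q((322,168.5),.048);print("stop",S1,S2,"nut",N)
yd=L-NL;print("yaw",np.degrees(np.arctan2(-yd[0],yd[1])),np.degrees(np.arctan2(*(NR-NL)[1::-1])))
t1=q((308,138),.048);t2=q((336,196),.048);v=t2-t1;print("wing",t1,t2,np.linalg.norm(v),np.degrees(np.arctan2(v[1],v[0])))
print("jarbase",q((322,92),.0575))
```

```text
[ 0.43601568 -0.01150827  0.017     ] [ 0.56453562 -0.04149144  0.017     ] [0.47360231 0.14511028 0.018     ] [0.59750725 0.11649349 0.018     ]
stop [0.4977056  0.11230859 0.094     ] [0.56244212 0.09645376 0.094     ] nut [0.51747643 0.05688021 0.048     ]
yaw -13.495102522429175 -13.131985163172287
wing [0.5107059  0.09099371 0.048     ] [0.52520904 0.02551339 0.048     ] 0.06706723053507982 -77.51125216053804
jarbase [0.53517541 0.1332018  0.0575    ]
```

Request:
play_rows:
  linear:
    - [0.009,0.031,-0.04]
    - [0.009,0.031,-0.05]
    - [0,0,-0.05]
    - [0,0,-0.04]
    - [0,0,-0.025]
    - [0,0,-0.01]
    - [0,0,0]
  turn: [0,0,0,0,0,0,0]

```text
time: 3.38
tool_pos: [0.5232, 0.0808, 0.0764]
tool_rot: [-0.0, 0.782, 0.623, -0.0]
contact_force: [-1.2, 0.4, 0.1]
gripper_width: -0.002
grasp_force: 0.0
```

Request:
play_rows:
  linear:
    - [0.0012,0.0049,0]
    - [0.0012,0.0049,0]
    - [0.0007,0.0029,0]
    - [0.0007,0.0029,0]
    - [0,0,0]
  turn: [0,0,0,0,0]

```text
time: 4.0
tool_pos: [0.5277, 0.0956, 0.0767]
tool_rot: [0.0, 0.783, 0.622, 0.0]
contact_force: [0.6, -2.3, 0.6]
gripper_width: -0.003
grasp_force: 1.1
```

```bash
cat >> h.py <<'E'
N0=np.array([.518,.0567,0])
def rel():
    s=state();p=s["tool_pos"]-N0;p=R.from_euler('z',13.4,degrees=True).apply(p);f=R.from_euler('z',13.4,degrees=True).apply(s["contact_force"])
    print("t",s["time"],"cradle xyz",(p+[0,-.064,0]).round(4),"F",f.round(2),"T",np.round(s["ft_torque"],3))
E
python3 - <<'E'
from h import *
W=wcam();im=grab_frame("wrist");cv2.imwrite("pics/w1.png",im[:,:,::-1]);np.savez("w1.npz",X=W[0],K=W[1]);rel()
E
```

```text
t 4.05 cradle xyz [ 0.0003 -0.0239  0.0766] F [-0.24 -1.73  1.24] T [-0.329 -0.067 -0.047]
```

View pics/w1.png

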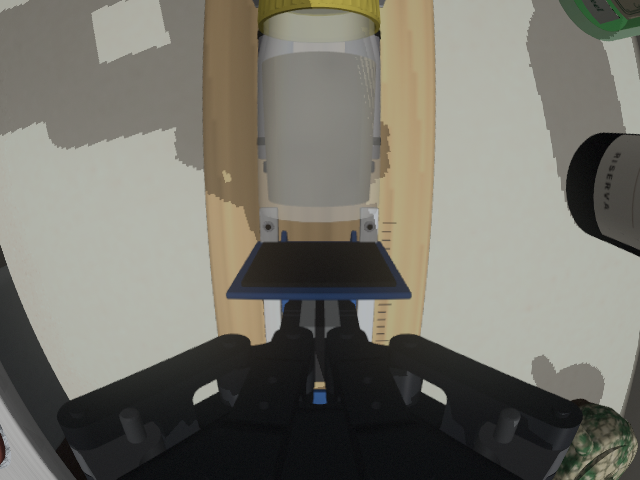

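Request:
play_rows:
  linear:
    - [0.0007,0.0029,0]
    - [0.0009,0.0039,0]
    - [0.0009,0.0039,0]
    - [0.0009,0.0039,0]
    - [0.0009,0.0039,0]
    - [0,0,0]
  turn: [0,0,0,0,0,0]

```text
time: 4.8
tool_pos: [0.5313, 0.115, 0.076]
tool_rot: [-0.001, 0.783, 0.622, 0.0]
contact_force: [0.4, -0.9, 0.3]
gripper_width: 0.003
grasp_force: 0.2
```

Run:
```python
from h import *
rel()
```

```text
t 4.8 cradle xyz [-0.0006 -0.0042  0.076 ] F [ 0.6  -0.77  0.33] T [-0.088 -0.039 -0.014]
```

Request:
play_rows:
  linear:
    - [0.0005,0.0019,0]
    - [0.0005,0.0019,0]
    - [0.0005,0.0019,0]
    - [0.0005,0.0019,0]
  turn: [0,0,0,0]

```text
time: 5.3
tool_pos: [0.5326, 0.121, 0.0759]
tool_rot: [-0.0, 0.783, 0.622, -0.002]
contact_force: [-3.9, -6.3, 3.3]
gripper_width: 0.002
grasp_force: 3.6
```

Run:
```python
from h import *
rel()
W=wcam();im=grab_frame("wrist");cv2.imwrite("pics/w2.png",im[:,:,::-1])
```

```text
t 5.3 cradle xyz [-0.0007  0.0019  0.0759] F [-2.31 -7.06  3.28] T [-1.034  0.485  0.025]
```

View pics/w2.png

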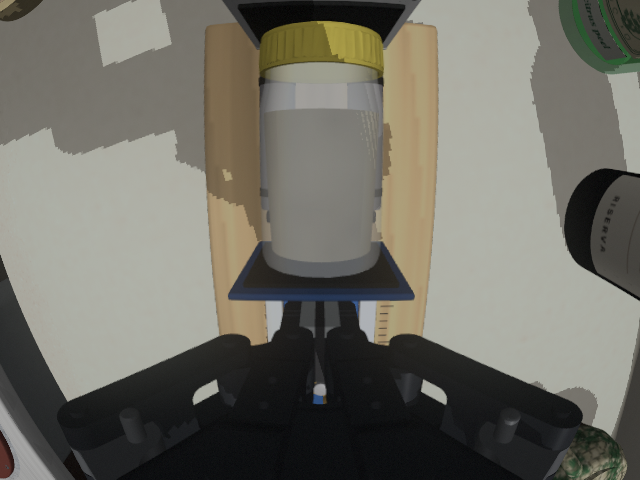

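Request:
play_rows:
  linear:
    - [0.0005,0.0019,0]
    - [0.0002,0.001,0]
    - [0.0002,0.001,0]
  turn: [0,0,0]

```text
time: 5.72
tool_pos: [0.5334, 0.1248, 0.0759]
tool_rot: [-0.0, 0.783, 0.622, -0.002]
contact_force: [-2.8, -6.4, 2.8]
gripper_width: -0.001
grasp_force: 3.6
```

Run:
```python
from h import *
rel()
```

```text
t 5.725 cradle xyz [-0.0008  0.0058  0.0759] F [-1.2  -6.85  2.85] T [-1.04   0.43   0.045]
```

Request:
play_rows:
  linear:
    - [0.0002,0.0008,0]
    - [0.0002,0.0008,0]
  turn: [0,0]

```text
time: 5.98
tool_pos: [0.5336, 0.1253, 0.0759]
tool_rot: [0.001, 0.783, 0.623, -0.003]
contact_force: [-4.2, -11.3, 5.4]
gripper_width: -0.005
grasp_force: 6.5
```

Request:
play_rows:
  linear:
    - [0.0002,0.0008,0]
  turn: [0]

```text
time: 6.1
tool_pos: [0.5336, 0.1253, 0.0759]
tool_rot: [0.001, 0.783, 0.623, -0.004]
contact_force: [-6.8, -15.1, 6.3]
gripper_width: -0.003
grasp_force: 8.0
```

Run:
```python
from h import *
rel()
W=wcam();im=grab_frame("wrist");cv2.imwrite("pics/w3.png",im[:,:,::-1])
cv2.imwrite("pics/w3c.png",np.hstack([cv2.resize(im[0:90,210:430,::-1],None,fx=3.5,fy=3.5,interpolation=cv2.INTER_CUBIC)]))
```

```text
t 6.1 cradle xyz [-0.0008  0.0064  0.0759] F [ -3.1  -16.26   6.29] T [-2.337  0.88   0.029]
```

View pics/w3c.png

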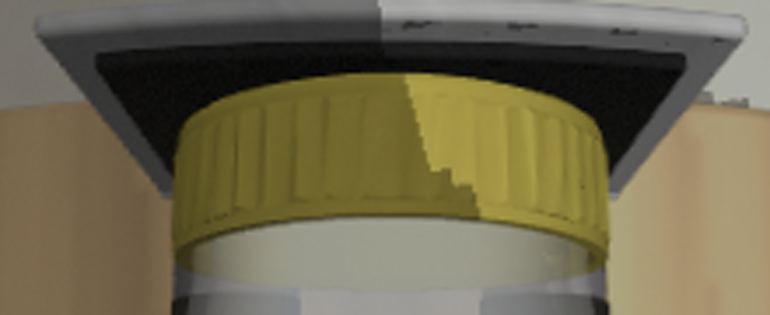

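Request:
play_rows:
  linear:
    - [-0.0023,-0.0097,0]
    - [-0.0023,-0.0097,0.01]
    - [-0.005,-0.02,0.02]
    - [-0.005,-0.02,0.02]
    - [-0.001,-0.0095,0]
    - [0,0,0]
    - [0,0,0]
    - [0,0,0]
  turn: [0,0,10.6,10.6,10.6,10.6,10.6,10.6]

```text
time: 7.15
tool_pos: [0.5195, 0.0594, 0.127]
tool_rot: [0.0, 0.335, 0.942, 0.001]
contact_force: [-0.7, 0.8, -0.7]
gripper_width: 0.0
grasp_force: 0.0
```

Request:
play_rows:
  linear:
    - [0,0,0]
    - [0,0,0]
    - [0,0,0]
    - [0,0,0]
    - [0,0,0]
    - [0,0,0]
    - [0,0,0]
    - [0,0,0]
  turn: [10.6,10.6,10.6,10.6,10.6,10.6,10.6,10.6]
  hand: 0.036

```text
time: 8.15
tool_pos: [0.5195, 0.0595, 0.1269]
tool_rot: [0.001, -0.389, 0.921, 0.0]
contact_force: [-0.3, -0.3, 0.1]
gripper_width: 0.423
grasp_force: 0.0
```

Request:
play_rows:
  linear:
    - [0,0,0]
    - [0,0,0]
    - [0,0,0]
    - [0,0,0]
  turn: [10.6,10.6,10.6,0]

```text
time: 8.65
tool_pos: [0.5195, 0.0594, 0.1268]
tool_rot: [0.001, -0.623, 0.782, 0.0]
contact_force: [-0.0, -0.1, 0.2]
gripper_width: 0.422
grasp_force: 0.0
```

```bash
cat >> h.py <<'E'
def yaw():
    s=state();y=rot(s["tool_rot"])[:,1];return np.degrees(np.arctan2(y[1],y[0])),s["joint_pos"][5]
E
python3 - <<'E'
from h import *
rel();print(yaw(),state()["tool_pos"],N0-state()["tool_pos"],state()["gripper_width"])
W=wcam();im=grab_frame("wrist");cv2.imwrite("pics/w4.png",im[:,:,::-1]);np.savez("w4.npz",X=W[0],K=W[1])
E
```

```text
t 8.65 cradle xyz [ 0.0009 -0.061   0.1268] F [ 0.02 -0.1   0.24] T [0.031 0.005 0.011]
(np.float64(167.04622645641416), np.float64(-2.9447035263020576)) [0.51951909 0.05937321 0.12684935] [-0.00151909 -0.00267321 -0.12684935] 0.4218103306675912
```

View pics/w4.png

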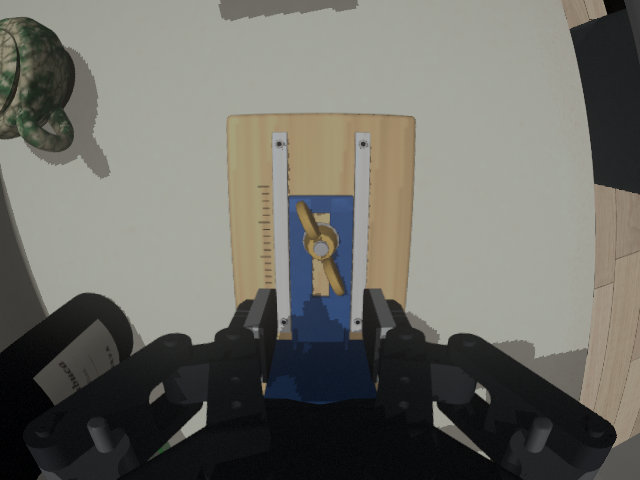

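Run:
```python
from h import *
d=np.load("w4.npz");W=(d["X"],d["K"])
n=wonz((321,249),.048,W);print(n,n-state()["tool_pos"])
v=wonz((342,293),.055,W)-wonz((301.5,206),.055,W);print(np.linalg.norm(v),np.degrees(np.arctan2(v[1],v[0])))
```

```text
[0.51753596 0.0564504  0.048     ] [-0.00199812 -0.00286727 -0.07878359]
0.059925949571690174 101.2521155985453
```

Request:
play_rows:
  linear:
    - [-0.002,-0.0029,-0.02]
    - [0,0,-0.03]
    - [0,0,-0.025]
    - [0,0,-0.014]
    - [0,0,0]
  turn: [0,0,0,0,0]

```text
time: 9.32
tool_pos: [0.516, 0.0563, 0.0355]
tool_rot: [-0.001, -0.623, 0.782, 0.001]
contact_force: [-0.1, -0.6, 0.5]
gripper_width: 0.419
grasp_force: 0.0
```

Request:
play_rows:
  linear:
    - [0,0,0]
    - [0,0,0]
    - [0,0,0]
    - [0,0,0]
    - [0,0,0]
    - [0,0,0]
    - [0,0,0]
    - [0,0,0]
  turn: [-10,-10,-8,-8,-8,-8,-8,0]

```text
time: 10.32
tool_pos: [0.5183, 0.0563, 0.0384]
tool_rot: [0.001, -0.15, 0.989, -0.0]
contact_force: [0.6, -0.4, 0.7]
gripper_width: 0.417
grasp_force: 0.0
```

Run:
```python
from h import *
rel();print(yaw(),state()["gripper_width"])
W=wcam();im=grab_frame("wrist");cv2.imwrite("pics/w5.png",im[:,:,::-1])
```

```text
t 10.325 cradle xyz [ 0.0003 -0.0643  0.0384] F [ 0.67 -0.26  0.74] T [ 0.021 -0.045 -0.014]
(np.float64(107.24983593199873), np.float64(-1.9064785058808633)) 0.4169743146905309
```

View pics/w5.png

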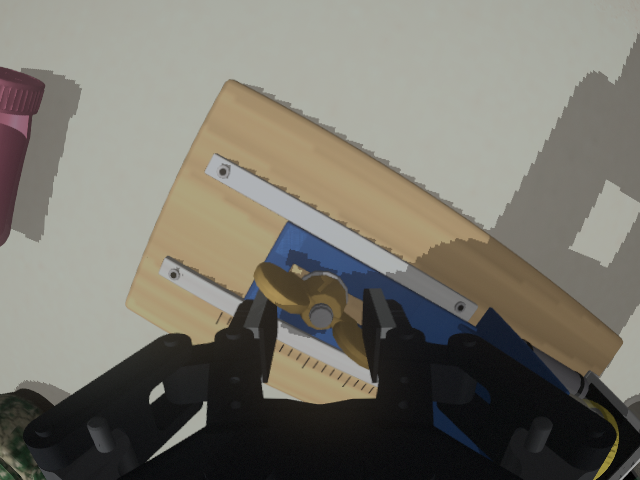

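Request:
play_rows:
  linear:
    - [0,0,0]
    - [0,0,0]
    - [0,0,0]
    - [0,0,0]
    - [0,0,0]
    - [0,0,0]
    - [0,0,0]
    - [0,0,0]
  turn: [-10,-10,-10,-10,-10,-10,-10,-10]

```text
time: 11.38
tool_pos: [0.5176, 0.0567, 0.0376]
tool_rot: [0.0, 0.523, 0.852, 0.0]
contact_force: [-0.2, 0.4, -0.4]
gripper_width: 0.422
grasp_force: 0.7
```

Request:
play_rows:
  linear:
    - [0,0,0]
    - [0,0,0]
    - [0,0,0]
    - [0,0,0]
    - [0,0,0]
    - [0,0,0]
    - [0,0,0]
    - [0,0,0]
  turn: [-10,-10,-10,-10,-10,-10,-10,-10]

```text
time: 12.38
tool_pos: [0.5182, 0.0565, 0.038]
tool_rot: [0.0, 0.948, 0.317, 0.001]
contact_force: [1.0, -0.4, -1.5]
gripper_width: 0.418
grasp_force: 0.6
```

Request:
play_rows:
  linear:
    - [0,0,0]
    - [0,0,0]
    - [0,0,0]
    - [0,0,0]
    - [0,0,0]
    - [0,0,0]
    - [0,0,0]
  turn: [-9,-9,-9,-9,-8,-8,0]

```text
time: 13.25
tool_pos: [0.5178, 0.0563, 0.0377]
tool_rot: [-0.0, 0.992, -0.127, 0.0]
contact_force: [-0.1, -0.3, 0.0]
gripper_width: 0.419
grasp_force: 0.0
```

Run:
```python
from h import *
rel();print(yaw())
W=wcam();im=grab_frame("wrist");cv2.imwrite("pics/w6.png",im[:,:,::-1]);np.savez("w6.npz",X=W[0],K=W[1])
```

```text
t 13.25 cradle xyz [-0.0001 -0.0644  0.0377] F [-0.02 -0.33  0.03] T [-0.026 -0.014  0.068]
(np.float64(-104.64860909132574), np.float64(1.7918997025219672))
```

View pics/w6.png

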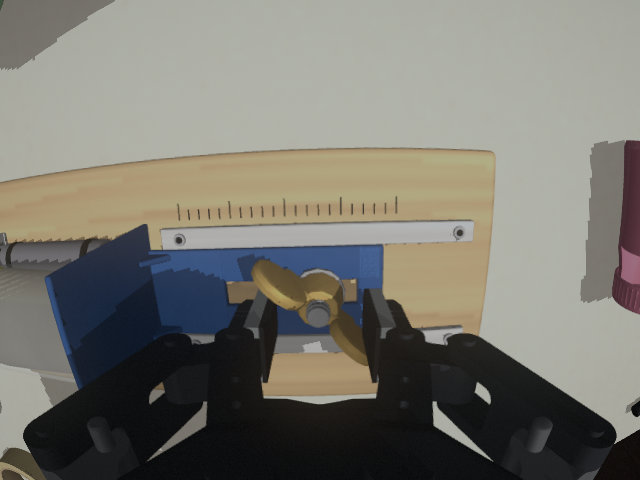

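Run:
```python
from h import *
d=np.load("w6.npz");W=(d["X"],d["K"]);n=np.array([.5177,.0564])
for nut in(8.2,8.3,8.4,8.5,8.6,8.7,8.8):
    z=.044+(9-nut)/6.283*.004;a=np.radians(-13.4)-nut
    o=[]
    for s in(0,np.pi):
        u=np.array([np.cos(a+s),np.sin(a+s)])
        for r,dz in((33,0),(20,13),(29.2,9.2)):o.append(wproj(np.r_[n+u*r/1000,z+dz/1000],W).round().astype(int).tolist())
    print(nut,np.degrees(a)%180,wproj([*n,.048],W).round(),o)
```

```text
8.2 56.77460799272501 [319. 319.] [[393, 336], [368, 344], [388, 345], [240, 290], [267, 315], [245, 303]]
8.3 51.04503004141668 [319. 319.] [[390, 343], [366, 348], [385, 351], [243, 283], [269, 310], [247, 296]]
8.4 45.315452090108465 [319. 319.] [[386, 348], [363, 352], [382, 356], [246, 276], [271, 306], [250, 290]]
8.5 39.58587413880025 [319. 319.] [[381, 354], [360, 356], [377, 361], [250, 269], [274, 301], [254, 283]]
8.6 33.856296187492035 [319. 319.] [[376, 359], [357, 359], [372, 366], [255, 263], [277, 297], [259, 278]]
8.7 28.126718236183876 [319. 319.] [[370, 364], [353, 362], [367, 370], [260, 257], [281, 294], [264, 272]]
8.8 22.39714028487549 [319. 319.] [[364, 368], [349, 365], [361, 374], [267, 252], [285, 290], [270, 267]]
```

Request:
play_rows:
  linear:
    - [0,0,0]
    - [0,0,0]
    - [0,0,0]
    - [0,0,0]
  turn: [-5,-5,-5,-3]

```text
time: 13.8
tool_pos: [0.5176, 0.0566, 0.0376]
tool_rot: [-0.0, 0.959, -0.282, 0.0]
contact_force: [-0.3, 1.6, -0.2]
gripper_width: 0.42
grasp_force: 0.9
```

Run:
```python
from h import *
rel();print(yaw())
for i in range(3): grab_frame("wrist");print(state()["ft_torque"][2],state()["contact_force"])
```

```text
t 13.8 cradle xyz [-0.0004 -0.0642  0.0376] F [-0.64  1.47 -0.17] T [0.167 0.03  0.071]
(np.float64(-122.7554050816141), np.float64(2.107801519928227))
-0.03310806093620721 [-0.15840495 -0.15822795  0.85411151]
0.03275537386607451 [ 0.61309418  1.52172975 -0.28357807]
0.015075792585309875 [ 0.14937012  1.29711659 -0.10859104]
```

Request:
play_rows:
  linear:
    - [0,0,0]
    - [0,0,0]
    - [0,0,0]
  turn: [-4,-2,0]

```text
time: 14.32
tool_pos: [0.5176, 0.0565, 0.0375]
tool_rot: [-0.0, 0.943, -0.332, 0.0]
contact_force: [0.4, 1.4, 0.7]
gripper_width: 0.42
grasp_force: 1.0
```

Run:
```python
from h import *
rel();print(yaw())
for i in range(3): grab_frame("wrist");print(state()["ft_torque"][2],state()["contact_force"])
```

```text
t 14.325 cradle xyz [-0.0004 -0.0643  0.0375] F [0.02 1.47 0.68] T [ 0.312  0.014 -0.011]
(np.float64(-128.74640284691225), np.float64(2.212425959362562))
0.04969857458522449 [0.60918723 3.01968941 0.16491066]
0.06446302343698102 [0.34667472 2.07791886 0.10840601]
0.08142241551659285 [-0.23046846  1.87268854 -0.05965882]
```

Request:
play_rows:
  linear:
    - [0,0,0]
    - [0,0,0]
    - [0,0,0.03]
    - [0,0,0.05]
    - [0,0,0.05]
    - [-0.002,-0.01,0.05]
    - [-0.005,-0.015,0.04]
    - [-0.005,-0.015,0.03]
  turn: [8,8,0,0,10,10,10,10]

```text
time: 15.48
tool_pos: [0.5056, 0.0155, 0.2897]
tool_rot: [0.001, 0.988, 0.152, 0.001]
contact_force: [-0.0, 0.8, 0.8]
gripper_width: 0.419
grasp_force: 0.0
```

Request:
play_rows:
  linear:
    - [0,0,0]
    - [0,0,0]
    - [0,0,0]
    - [0,0,0]
    - [0,0,0]
    - [0,0,0]
    - [0,0,0]
    - [0,0,0]
  turn: [10,10,10,10,10,10,0,0]

```text
time: 16.48
tool_pos: [0.5054, 0.0161, 0.2872]
tool_rot: [0.0, 0.782, 0.623, -0.0]
contact_force: [0.0, -0.2, 0.1]
gripper_width: 0.418
grasp_force: 0.0
```

Run:
```python
from h import *
W=wcam();im=grab_frame("wrist");np.savez("w7.npz",X=W[0],K=W[1])
rel();print(yaw())
c=cv2.resize(im[10:260,220:420,::-1],None,fx=2.4,fy=2.4,interpolation=cv2.INTER_CUBIC);cv2.imwrite("pics/w7c.png",c);print(c.shape)
```

```text
t 16.525 cradle xyz [-0.0029 -0.1063  0.2873] F [ 0.38  1.13 -0.52] T [-0.019 -0.011 -0.001]
(np.float64(-12.93694446180118), np.float64(0.11066146640318358))
(600, 480, 3)
```

View pics/w7c.png

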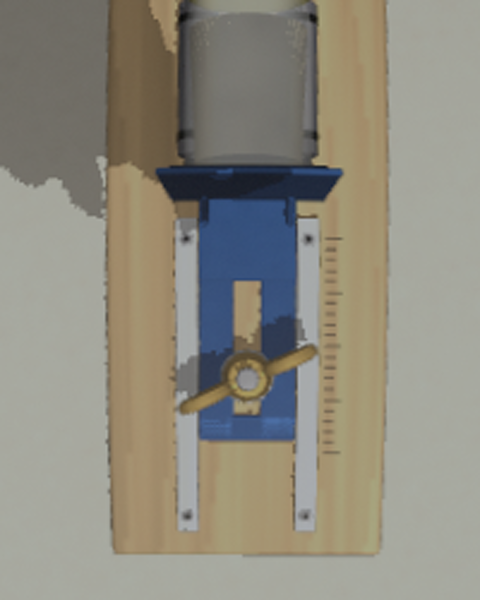

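Run:
```python
from h import *
d=np.load("w7.npz");W=(d["X"],d["K"]);N=np.array([.5177,.0565,0])
for u,v in((158,170),(341,171)):
    p=R.from_euler('z',13.4,degrees=True).apply(wonz((220+u/2.4,10+v/2.4),.094,W)-N)+[0,-.064,0];print(p.round(4))
```

```text
[-0.0337  0.0184  0.094 ]
[0.0341 0.0188 0.094 ]
```

```bash
python3 -c "
from plant import *
print(job_done())"
```

```text
the job is handed in; nothing more can be done
None
```

I pushed the stop up until the jar was held snugly against the end plate, then turned the wing nut to about 9.0 rad, where it clamps properly. The hand is clear, and I handed the job in at about 16.5 s; the hand-in call gave no verdict.

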